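Draw the bottom blank from the stack chute and clamp it in the drill vice

TASK

Pull the bottom bracket blank out of the stack chute by its protruding end, letting the three blanks above it come down inside the chute without any of them coming out. Lay that blank flat in the drill vice with its far end up against the end stop, then slide the vice jaw in until it holds the blank flush against the fence. Leave the other things on the bench where they are.

Things in the scene. Friction and masses are not known exactly. Their poses are not given: they have to be found in the camera images.
- chute: Fixed dark steel stack chute, open-topped tower 170 mm high. Origin: centre of its underside on the bench; x runs from the mouth (towards the robot) to the back. Floor 60 mm above the bench, x -61 to 61 mm. Inside 114 x 44 mm, walls 4 mm. Lips at the front and back corners hold the stack; the front lips end 19 mm above the floor, so only the bottom blank can pass. Foot 130 x 90 x 8 mm.
- chute_mouth (a point): Middle of the chute floor's front edge, below the outer face of the front lips: (-61, 0, 60 mm) in the chute. The tower rises 110 mm straight above it, so the gripper must lean back from it, 30 to 40 degrees, fingers pointing forward and down, to take the protruding end by its sides. Nothing stands beside or under that end but the 8 mm foot.
- blank0: The bottom blank: plain aluminium bar 110 x 40 x 14 mm, 0.17 kg, both ends alike. Origin: centre of its underside; x along its length. Starts flat on the chute floor at x = -40 mm in the chute, so its end stands 34 mm out of the mouth, the rest under the stack. Pulled along the chute's -x, against a drag of 4 to 12 N, it is free after another 76 mm; the stack then drops by 14 mm.
- blank1: Another aluminium blank of the same size, number 2 from the bottom in the chute at the start (its underside 1 x 14 mm above the chute floor). Origin: centre of its underside; x along its length.
- blank2: Another aluminium blank of the same size, number 3 from the bottom in the chute at the start (its underside 2 x 14 mm above the chute floor). Origin: centre of its underside; x along its length.
- blank3: Another aluminium blank of the same size, number 4 from the bottom in the chute at the start (its underside 3 x 14 mm above the chute floor). Origin: centre of its underside; x along its length.
- vice: Fixed low grey drill vice. Origin: on the bench below the end stop's face; x points from the open end (towards the robot) to the stop. Bed 60 mm above the bench, x -75 to 10, y -32 to 78 mm; nothing lies nearer the robot, so a blank at home overhangs the bed by 35 mm, free for fingers. A blank at home has its origin at (-55, 0, 60 mm) here, its length along x.
- vice_stop (a point): Foot of the end stop's face, at (0, 0, 60 mm) in the vice. The stop is a steel bar across the bed (y -30 to 22 mm), 16 mm high.
- vice_fence (a point): Foot of the fence's face, at (-30, -20, 60 mm) in the vice. The fence is a fixed steel strip along x from -60 to 0 mm, 12 mm high.
- jaw (a joint): Vice jaw's position in m: 0 = fully back; grows as it slides to the fence (vice's -y), travel 0.035. Steel block, x -55 to -5 mm in the vice, 20 mm wide, top 15 mm above the bed; its face is at y = 48 mm minus this value, so it stops at 0.028 on a blank held against the fence. Starts between 0 and 0.01, takes 3 N to slide (push on with about 10 N to seat the blank), stays where left.
- jaw_lug (a point): Top centre of the jaw's upright lug, 105 mm above the bench, at x = -30, y = 66 mm minus the jaw value in the vice. The lug is 30 mm long (x), 12 mm thick (y) and stands 30 mm above the jaw. Push its outer (+y) face or pinch it from above; beyond that face there is only the bed, at 60 mm.
- wrench_a: Bystander: steel wrench 190 mm long lying on the bench. Origin: middle of its underside.
- wrench_b: Bystander: steel wrench 160 mm long lying on the bench.
- screwdriver: Bystander: screwdriver 200 mm long lying on the bench.
- jar: Bystander: glass jar, 60 mm across, 66 mm high, steel lid. Origin: centre of its underside.
- cap: Bystander: green plastic cap, 54 mm across, 14 mm high, flat on the bench.
- spray: Bystander: white spray bottle, 88 mm across, 236 mm high, standing off to the robot's right.
- mug: Bystander: mug, 80 mm across, 95 mm high, off to the robot's left.
There are look-alikes about, which are no part of the job. What is shaped like the blank0 but green or orange is not meant.

How it is judged (in metres and radians):
On the way, in this order (a step that is already met when the one before it is completed fails the run):
1. the bottom blank is fully out of the chute (horizontal distance between blank0 and chute above 0.12 m), for 0.1 s.
2. the blank lies flat in the vice (x of blank0 in the frame of vice between -0.09 and -0.04 m and y of blank0 in the frame of vice between -0.016 and 0.028 m and z of blank0 in the frame of vice between 0.056 and 0.064 m and angle between the z axis of blank0 and the z axis of vice, either way round below 0.08 rad), for 0.2 s.
At the end, for the whole second after the job is handed in: Bottom blank at rest, flat on the vice bed, within 5 mm of the end stop, 3 mm of the fence and 0.06 rad of its direction; jaw above 0.025. The other three rest in the chute at 60, 74 and 88 mm height (5 mm up or down, 12 mm along the chute) (x of blank0 in the frame of vice between -0.06 and -0.05 m and y of blank0 in the frame of vice between -0.003 and 0.003 m and z of blank0 in the frame of vice between 0.057 and 0.063 m and angle between the z axis of blank0 and the z axis of vice, either way round below 0.06 rad and angle between the x axis of blank0 and the x axis of vice, either way round below 0.06 rad and value of joint jaw above 0.025 m and linear speed of each of blank0, blank1, blank2, blank3 below 0.02 m/s and x of blank1 in the frame of chute between -0.012 and 0.012 m and z of blank1 in the frame of chute between 0.055 and 0.065 m and x of blank2 in the frame of chute between -0.012 and 0.012 m and z of blank2 in the frame of chute between 0.069 and 0.079 m and x of blank3 in the frame of chute between -0.012 and 0.012 m and z of blank3 in the frame of chute between 0.083 and 0.093 m); the robot touches nothing.
It fails at once if one of the three upper blanks is pulled more than 25 mm out of the mouth or lifted more than 30 mm (x of any of blank1, blank2, blank3 in the frame of chute below -0.025 m or z of blank1 in the frame of chute above 0.104 m or z of blank2 in the frame of chute above 0.118 m or z of blank3 in the frame of chute above 0.132 m).
It fails at once if a bystander is moved more than 30 mm (distance of any of wrench_a, wrench_b, screwdriver, jar, cap, spray, mug from where it was at the start of the episode above 0.03 m).
It also fails if it takes over 56 s, if anything falls off the work surface, if the arm or the gripper's body presses on something with over 40 N, if the wrist force passes 120 N, or if a joint passes its speed limit or range.

ROBOT

A 6-joint arm with a two-finger parallel gripper is mounted at the origin on the work surface. World frame = base frame: x ahead of the robot, y to its left, z up, the work surface at z = 0. Lengths are in mm, angles in rad, forces in N, time in s.
With the tool pointing down it reaches from about 400 to 925 mm from the base axis. Payload 3.4 kg.
Tool frame: the origin (TCP) lies on the centre line of the jaws, within the pads' length; the fingertips stand 14 mm ahead of it and the grasp point (between the pads) lies 5 mm behind it (manip.tip_reach is the z of the fingertips in the tool frame, in mm); z points along the fingers, y is the line along which they close (so a half turn about z gives the same grasp; the last joint's range is limited). The gripper opens to 85 mm and grips with 20 to 120 N. Pads are 22 mm wide; open, the fingers measure 114 mm over their backs; the gripper's body (76 mm by 85 mm) begins 54 mm behind the grasp point. The pads swing forward as they close: fully open they stand 13 mm farther back than shut.
Start: joints at [-1.385, 0.307, 1.506, -0, 1.328, -0.073], TCP at [147.13, -555.863, 245.305] pointing down, gripper open.
Joint ranges: [-3.12, 3.12], [-1.05, 2.28], [0.14, 2.33], [-1.42, 4.57], [0.1, 2.73], [-2.68, 2.68]. Speed limits (rad/s): [2.57, 2.57, 3.14, 3.14, 3.14, 3.14].

INTERFACE

Orientations are given as a 3x3 rotation matrix whose columns are the frame's x, y, z axes.
In Python, from cell import manip, get_image, get_calibration gives the robot as it stands.
- The arm moves only by the shell command python3 -m jog 'ROWS'. ROWS is JSON, a list that holds one entry, the list of rows, each a list of 7 numbers: the shift along the tool's x, y, z in m, then the turn, a rotation vector about the tool's x, y, z in degrees, then the opening in per cent of the stroke, from 0 (shut) to 100 (fully open). A call has 1 to 5 rows; each row shifts and turns the commanded pose from where the row before left it, along the tool's axes as they then stand; what a row does not reach is not made up. A row lasts 1/12 s, in which the tool goes at most 41.7 mm and 7.16 degrees, less where a joint would pass 70% of its speed; a pose out of reach is approached as far as the arm can. A call with a gripper value outside its range is refused whole. The fingers move at their own pace and stop on an object; the grip force is fixed at half the most. Time passes only in rows, so rows that do not move let the fingers close. It gives the time, the measured TCP pose, the force, the opening and the grip force at its end, in the units of the state.
- manip.state(): the state, without advancing time (a new reading comes with each control period).
- get_image(name): name is "scene" or "side" or "wrist"; returns the picture (384x512x3 uint8, blue, green, red); there is no depth.
- get_calibration(name): a dict with "fx", "fy", "cx", "cy" (pixels), "R" (3x3) and "t" (3): a world point X has camera coordinates R X + t. Camera axes: x right, y down, z forward; pixel columns grow to the right and rows downward; lengths in mm; the calibration is good to about 2 mm. A picture is of the moment at which its call begins: read the wrist's pose just before it. get_calibration takes no time and is no camera call; for the wrist camera it gives the pose at the moment of the call.
- manip.hand_in(): hands the job in; it is judged then, once.
The state is a dict: "clock": time; "joints": joint angles; "qvel": joint speeds; "joint_efforts": joint torques, N m; "tcp_pos": TCP position; "eef_rot": TCP orientation; "contact_force": force on the tool from outside, world axes, zero at the start; "moment": the same for the moment, N m; "opening": finger opening in mm; "finger_force": force on a finger pad.
Only numpy, scipy, OpenCV 4.12 (cv2) and the standard library are available. Lean on these libraries where they do the work, as an engineer would, in place of code of your own. Each camera call takes 0.05 s, during which the arm holds its last target. There are 200 camera calls.

## Working session

There is one attempt and no reset: what is moved stays moved. The work goes in short steps, Python scripts to look and compute and a shell command to move; the robot and the scene stay as the last step left them, time stands still between calls to the robot, and variables do not carry over. Pictures are saved under pics/ and viewed, at most 10 in all, crops included, and the job is handed in when it is done.

```bash
ls; mkdir -p pics; python3 - <<'E'
from cell import manip,get_image,get_calibration
import cv2,numpy as np
for n in("scene","side"):
    im=get_image(n);cv2.imwrite(f"pics/{n}0.png",im);c=get_calibration(n)
    print(n,c['fx'],c['fy'],c['cx'],c['cy'],np.round(c['R'],3).tolist(),np.round(c['t'],1).tolist(), np.round(-np.array(c['R']).T@c['t']))
s=manip.state();print(s)
E
```

```text
pics
scene 494.79180024422874 494.79180024422874 259.04237815991 189.65554929553392 [[0.743, 0.669, -0.018], [0.35, -0.411, -0.842], [-0.57, 0.619, -0.54]] [-438.8, -96.4, 2110.4] [ 1564. -1053.  1050.]
side 476.232076418628 476.232076418628 264.53959767565476 194.91824675209753 [[-0.891, -0.454, 0.02], [-0.298, 0.549, -0.781], [0.344, -0.701, -0.625]] [518.2, 202.6, 1447.0] [  24. 1139. 1051.]
{'clock': 0.1, 'joints': array([-1.38551732e+00,  3.07482377e-01,  1.50754138e+00, -1.84845579e-05,
        1.32839773e+00, -7.34527825e-02]), 'qvel': array([ 0.00069132, -0.00021717, -0.00146882, -0.00042367, -0.00245909,
        0.0002967 ]), 'joint_efforts': array([ 1.72490386e-04, -4.58529282e+01, -2.52607888e+01, -1.83994193e-04,
        5.59743930e-03, -1.19809246e-05]), 'tcp_pos': array([ 147.0020024 , -555.27102989,  244.48270473]), 'eef_rot': array([[ 9.66714115e-01,  2.55858739e-01, -3.54545120e-04],
       [ 2.55858958e-01, -9.66712457e-01,  1.79422157e-03],
       [ 1.16324084e-04, -1.82521286e-03, -9.99998328e-01]]), 'contact_force': array([-0.34882569, -0.10909446, -0.50751789]), 'moment': array([-0.01631401, -0.03773986,  0.01195346]), 'finger_force': 0.0, 'opening': 85.50028470951423}
```

View pics/scene0.png

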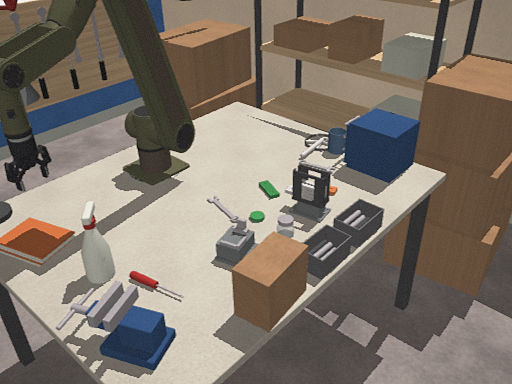

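View pics/side0.png

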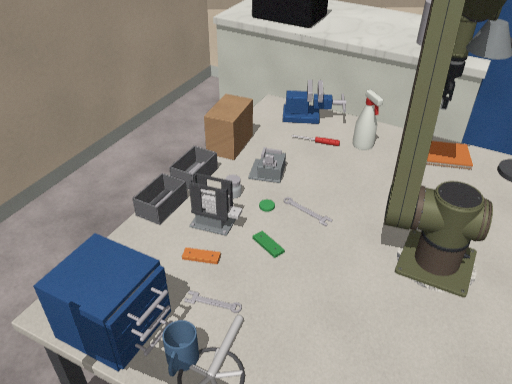

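The scene view shows the chute at (312,190) with the silver blank protruding left, and the vice at (236,243). In the side view they are at (213,205) and (269,163). The green bars at scene (269,189) / side (268,244) and the orange ones at scene (330,190) / side (201,256) are look-alikes lying on the bench. The silver blank in the chute at scene (295,190) / side (235,212) fits the description, so I'll confirm it in an enlarged crop.

```bash
python3 - <<'E'
import cv2,numpy as np
a=cv2.imread("pics/scene0.png");b=cv2.imread("pics/side0.png")
f=lambda i,x,y,w,h:cv2.resize(i[y:y+h,x:x+w],None,fx=5,fy=5,interpolation=cv2.INTER_CUBIC)
def grid(c,x,y):
    for k in range(0,c.shape[1],50):cv2.putText(c,str(x+k//5),(k,8),0,.3,(0,0,255));cv2.line(c,(k,10),(k,14),(0,0,255))
    for k in range(50,c.shape[0],50):cv2.putText(c,str(y+k//5),(0,k+3),0,.3,(0,0,255));cv2.line(c,(20,k),(24,k),(0,0,255))
    return c
top=np.hstack([grid(f(a,275,160,70,60),275,160),grid(f(b,180,172,70,60),180,172)])
bot=np.hstack([grid(f(a,205,215,70,52),205,215),grid(f(b,240,142,70,52),240,142)])
cv2.imwrite("pics/crop1.png",np.vstack([top,bot]))
E
```

```text
(no output)
```

View pics/crop1.png

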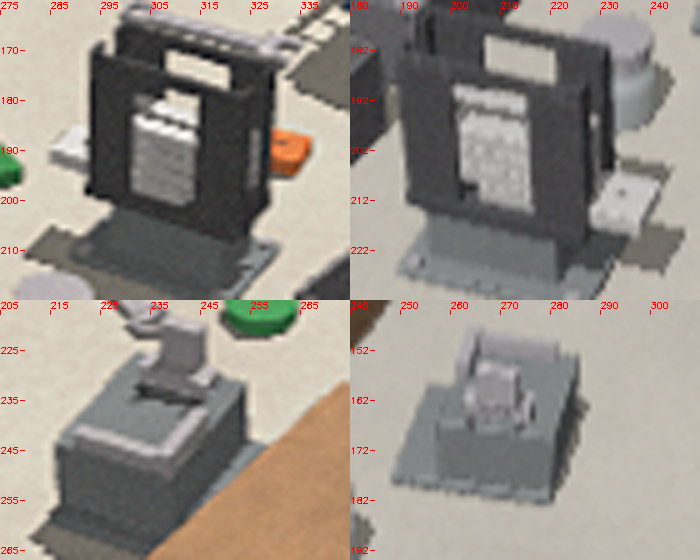

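The crop confirms it: a silver blank end stands out of the chute mouth towards the robot, with three silver blanks above it. In the vice, the fence and stop form an L and the jaw lug is at side (269,156). Next I'll fit both poses from corner pixels in the two views.

```bash
cat > h.py <<'E'
from cell import manip,get_image,get_calibration
import cv2,numpy as np
from scipy.optimize import least_squares
def proj(c,P):
    q=np.atleast_2d(P)@np.array(c['R']).T+np.array(c['t']).ravel()
    return np.c_[c['fx']*q[:,0]/q[:,2]+c['cx'],c['fy']*q[:,1]/q[:,2]+c['cy']]
def tow(p,P):
    P=np.atleast_2d(np.array(P,float));c,s=np.cos(p[2]),np.sin(p[2])
    return np.c_[p[0]+c*P[:,0]-s*P[:,1],p[1]+s*P[:,0]+c*P[:,1],P[:,2]]
def fit(obs,p0):  # obs: list of (cal, 3D points in frame, pixels)
    f=lambda p:np.concatenate([(proj(c,tow(p,P))-np.array(u)).ravel() for c,P,u in obs])
    r=least_squares(f,p0,loss='soft_l1',x_scale=[10,10,.1]);return r.x,np.round(r.fun.reshape(-1,2),1).tolist()
E
python3 - <<'E'
from h import *
S,D=get_calibration("scene"),get_calibration("side")
r,e=fit([(D,[(-61,26,170),(61,26,170),(-61,26,60),(61,26,60),(-61,-26,170),(65,45,8)],[(226.6,189.6),(191.4,181.6),(226.6,221),(190.6,213),(232.4,181.6),(189.4,227)]),
(S,[(-61,-26,170),(61,-26,170),(-61,-26,60),(61,-26,60),(61,26,170),(65,-45,8)][:5],[(293.4,169.6),(324,179),(292.6,198.4),(323.6,208),(330,170)])],[700,0,.3])
print(r,e)
r,e=fit([(S,[(-75,-32,60),(10,-32,60),(10,78,60)],[(216.4,244),(239.4,251),(254,231)]),
(D,[(-75,-32,60),(-75,78,60),(10,78,60)],[(285.6,153),(280.6,168),(257,166)])],[700,-200,0])
print(r,e)
E
```

```text
[6.86026963e+02 1.71170231e+02 2.20017247e-01] [[-0.3, 0.5], [-3.4, 1.7], [0.8, -3.3], [0.2, -2.2], [-0.9, -1.6], [-0.7, -0.5], [-1.2, -0.6], [0.3, -1.6], [-1.0, -3.3], [-0.9, -4.0], [0.2, 0.5]]
[ 6.85443985e+02 -1.89703601e+02  3.08979011e-01] [[-1.1, -0.4], [-0.1, -0.7], [0.1, -0.5], [-1.3, -1.5], [-0.3, 0.1], [-0.0, -0.5]]
```

```bash
python3 -m jog '[[[0,0,-0.035,0,0,0,100],[0,0,-0.035,0,0,0,100],[0,0,-0.035,0,0,0,100],[0,0,-0.035,0,0,0,100]]]' >/dev/null
python3 -m jog '[[[0.036,-0.017,0,0,0,0,100],[0.036,-0.017,0,0,0,0,100],[0.036,-0.017,0,0,0,0,100],[0.036,-0.017,0,0,0,0,100],[0.036,-0.017,0,0,0,0,100]]]' >/dev/null
python3 -m jog '[[[0.036,-0.017,0,0,0,0,100],[0.036,-0.017,0,0,0,0,100],[0.036,-0.017,0,0,0,0,100],[0.036,-0.017,0,0,0,0,100],[0.036,-0.017,0,0,0,0,100]]]'
python3 - <<'E'
from h import *
c=get_calibration("wrist");R=np.array(c['R']);print(np.round(R,2).tolist(),np.round(-R.T@np.array(c['t']).ravel()),c['fx'])
print(proj(c,[[686,171,60],[685,-190,60]]),manip.state()['joints'])
E
```

```text
clock: 1.27
tcp_pos: [452.6, -297.7, 384.9]
eef_rot: [[0.967, 0.256, -0.001], [0.256, -0.967, 0.0], [-0.001, -0.001, -1.0]]
contact_force: [1.0, -0.2, -0.1]
opening: 85.6
finger_force: 0.0
[[0.26, -0.97, -0.0], [-0.92, -0.24, 0.3], [-0.29, -0.08, -0.95]] [ 527. -278.  514.] 281.7548380869607
[[ -61.4541838  -122.98568107]
 [ 220.20749011  -34.00147263]] [-6.59677570e-01  1.83980348e-01  1.33070451e+00 -7.81249094e-05
  1.62769132e+00  6.52342193e-01]
```

```bash
python3 -m jog '[[[0.027,-0.029,0,0,0,0,100],[0.027,-0.029,0,0,0,0,100],[0.027,-0.029,0,0,0,0,100],[0.027,-0.029,0,0,0,0,100]]]' >/dev/null
python3 -m jog '[[[0.027,-0.029,0,0,0,0,100],[0.027,-0.029,0,0,0,0,100],[0.027,-0.029,0,0,0,0,100],[0.027,-0.029,0,0,0,0,100],[0,0,0,0,0,0,100]]]'
python3 - <<'E'
from h import *
c=get_calibration("wrist");im=get_image("wrist");cv2.imwrite("pics/w1.png",im);np.save("w1cal.npy",c,allow_pickle=True)
cv2.imwrite("pics/w1b.png",cv2.resize(im,(768,576),interpolation=cv2.INTER_CUBIC))
for p,b in(((686,171,.22),[(-61,-26,170),(61,-26,170),(-61,26,170),(61,26,170),(-95,20,74)]),((685.4,-189.7,.309),[(-75,-32,60),(10,-32,60),(10,78,60),(-75,78,60)])):print(np.round(proj(c,tow(p,b))*1.5).tolist())
E
```

```text
clock: 2.02
tcp_pos: [603.6, -13.2, 384.0]
eef_rot: [[0.965, 0.262, 0.0], [0.262, -0.965, 0.004], [0.001, -0.004, -1.0]]
contact_force: [1.5, 0.6, -0.6]
opening: 85.5
finger_force: 0.0
[[211.0, 169.0], [198.0, -12.0], [145.0, 166.0], [123.0, -16.0], [205.0, 198.0]]
[[587.0, 266.0], [595.0, 187.0], [489.0, 192.0], [487.0, 270.0]]
```

View pics/w1b.png

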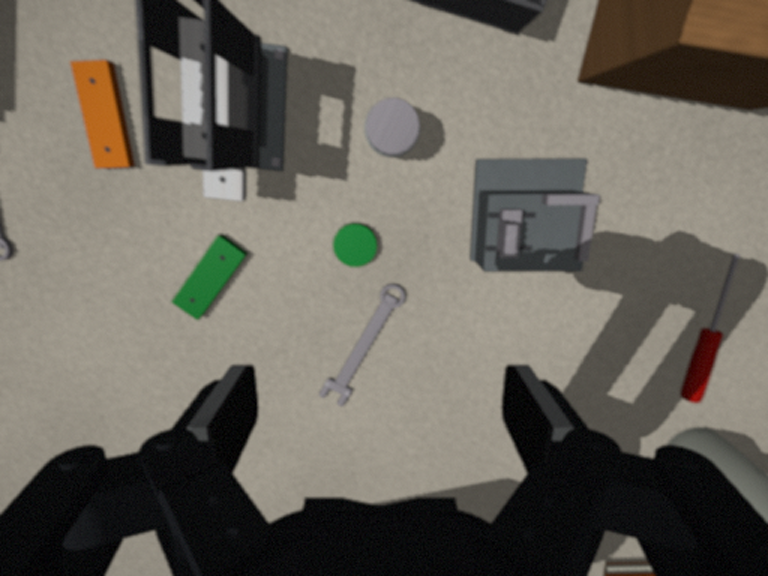

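The wrist view shows the blank's end corners at enlarged pixels (204,197) and (243,200). The chute foot is at (283,168)/(287,46), the vice bed at (482..581,270), the stop and fence L at (546..600,200), and the lug top at (511,217).

```bash
python3 - <<'E'
from h import *
c=np.load("w1cal.npy",allow_pickle=True).item();S,D=get_calibration("scene"),get_calibration("side")
W=lambda l:np.array(l)/1.5
r,e=fit([(c,[(-95,20,74),(-95,-20,74),(-65,-45,8),(65,-45,8),(-61,26,170),(-61,-26,170)],W([(204,198),(243,200),(283,169),(287,46),(146,164),(211,168)]))],[686,171,.22]);print(r,e)
r,e=fit([(c,[(-95,20,74),(-95,-20,74),(-65,-45,8),(65,-45,8)],W([(204,198),(243,200),(283,169),(287,46)]))],[686,171,.22]);print(r,e)
r,e=fit([(c,[(-75,78,60),(-75,-32,60),(0,22,76),(0,-30,76),(10,78,60)],W([(484,271),(582,271),(546,206),(599,205),(482,191)]))],[685,-190,.3]);print(r,e)
print(proj(c,tow(r,[(-30,66,105),(-30,56,105)]))*1.5)
E
```

```text
[6.87548380e+02 1.67105608e+02 1.66710096e-01] [[-0.1, -1.0], [0.0, 0.3], [-0.2, 1.0], [-0.4, -1.3], [-0.2, -0.4], [1.0, 1.5]]
[6.87182703e+02 1.66631216e+02 1.64136921e-01] [[-0.0, -0.7], [0.1, 0.7], [-0.1, 1.3], [-0.1, -0.9]]
[ 6.80846597e+02 -1.89812658e+02  2.65989519e-01] [[-0.9, 0.2], [-0.0, 0.2], [0.4, -1.1], [-0.9, -0.4], [4.3, 1.3]]
[[508.76873537 238.88377443]
 [519.03510154 238.88599681]]
```

```bash
cat >> h.py <<'E'
from scipy.spatial.transform import Rotation as Ro
def target(p,pt,tilt,back=0,along=(1,0)):
    """TCP target: grasp point 5 behind TCP at pt in frame p, tool x azimuth = frame x, leaned tilt deg, backed off along tool z"""
    t=np.radians(tilt);a=p[2];f=np.array([np.cos(a),np.sin(a),0]);u=np.array([0,0,1.])
    z=np.sin(t)*f-np.cos(t)*u;x=np.cos(t)*f+np.sin(t)*u;R=np.c_[x,np.cross(z,x),z]
    return tow(p,[pt])[0]+(5-back)*z,R
def delta(P,R,s=None):
    s=s or manip.state();Rc=np.array(s['eef_rot'])
    d=Rc.T@(P-np.array(s['tcp_pos']));w=Ro.from_matrix(Rc.T@R).as_rotvec(degrees=True)
    print("shift mm (tool now)",np.round(d,1),"turn deg",np.round(w,1),"shift in final axes",np.round(R.T@(P-np.array(s['tcp_pos'])),1))
CH=np.array([687.5,167.1,.1667])
E
python3 -m jog '[[[0,0,0,0,0,5.6,100],[0,0,0,0,6.2,0,100],[0,0,0,0,6.2,0,100],[0,0,0,0,6.2,0,100],[0,0,0,0,6.2,0,100]]]' >/dev/null
python3 -m jog '[[[0,0,0,0,6.2,0,100],[0,0,0,0,6,0,100],[0,0,0,0,0,0,100]]]'
python3 -c "
from h import *
P,R=target(CH,(-86,0,67),37,105);print(P);delta(P,R);print(manip.state()['joints'])"
```

```text
clock: 2.73
tcp_pos: [592.9, -20.0, 378.5]
eef_rot: [[0.795, 0.158, 0.586], [0.125, -0.987, 0.097], [0.594, -0.004, -0.804]]
contact_force: [-1.9, 1.4, -2.9]
opening: 85.4
finger_force: 0.0
[543.34490936 142.84424891 146.863551  ]
shift mm (tool now) [-156.6 -167.7  173. ] turn deg [ 0.1  0.5 -0.5] shift in final axes [-156.8 -168.8  171.8]
[-0.25048288 -0.0145962   1.7420053   0.32500961  0.84641382  1.01737276]
```

```bash
python3 -m jog '[[[-0.02,-0.021,0.022,0,0,0,100],[-0.02,-0.021,0.022,0,0,0,100],[-0.02,-0.021,0.022,0,0,0,100],[-0.02,-0.021,0.022,0,0,0,100]]]' >/dev/null
python3 -m jog '[[[-0.02,-0.021,0.021,0,0,0,100],[-0.019,-0.021,0.021,0,0,0,100],[-0.019,-0.021,0.021,0,0,0,100],[-0.019,-0.021,0.021,0,0,0,100],[0,0,0,0,0,0,100]]]'
python3 - <<'E'
from h import *
c=get_calibration("wrist");s=manip.state();im=get_image("wrist");np.save("w2cal.npy",c,allow_pickle=True)
cv2.imwrite("pics/w2.png",cv2.resize(im,(768,576),interpolation=cv2.INTER_CUBIC))
print(np.round(1.5*proj(c,tow(CH,[(-95,20,74),(-95,-20,74),(-95,20,60),(-95,-20,60),(-61,26,60),(-61,-26,60),(-65,45,8),(-65,-45,8)]))).tolist())
P,R=target(CH,(-86,0,67),37,0);delta(P,R)
E
```

```text
clock: 3.48
tcp_pos: [553.7, 133.2, 160.8]
eef_rot: [[0.795, 0.159, 0.585], [0.132, -0.987, 0.09], [0.592, 0.006, -0.806]]
contact_force: [-0.3, -0.5, -0.4]
opening: 85.3
finger_force: 0.0
[[324.0, 327.0], [394.0, 326.0], [327.0, 332.0], [393.0, 332.0], [319.0, 279.0], [401.0, 279.0], [302.0, 308.0], [423.0, 308.0]]
shift mm (tool now) [-17.1 -12.8 111.9] turn deg [ 0.5  0.4 -0.1] shift in final axes [-18.  -11.9 111.8]
```

View pics/w2.png

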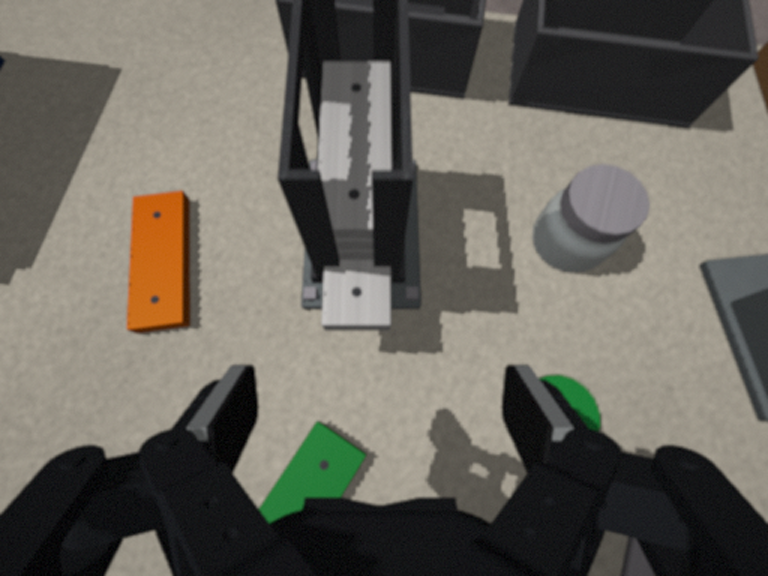

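The wrist view puts the end corners at (322,327) and (391,327), within about 1.5 mm of the prediction. I'll go in along the tool axis and close.

```bash
python3 -m jog '[[[-0.017,-0.0135,0.022,0.5,0.4,0,100],[0,0,0.03,0,0,0,100],[0,0,0.03,0,0,0,100],[0,0,0.02,0,0,0,100],[0,0,0.01,0,0,0,100]]]' > /dev/null
python3 -m jog '[[[0,0,0,0,0,0,100],[0,0,0,0,0,0,100]]]'
python3 -c "
from h import *
P,R=target(CH,(-86,1,67),37,0);delta(P,R)"
```

```text
clock: 4.12
tcp_pos: [616.3, 157.8, 101.1]
eef_rot: [[0.815, 0.148, 0.56], [0.13, -0.989, 0.071], [0.564, 0.015, -0.825]]
contact_force: [-0.6, -0.1, 0.3]
opening: 85.4
finger_force: 0.0
shift mm (tool now) [-30.8   1.3  25.1] turn deg [ 1.3  2.7 -0.4] shift in final axes [-31.9   1.6  23.7]
```

```bash
python3 -m jog '[[[-0.015,0.001,0,0.7,1.4,0,100],[-0.015,0,0,0.6,1.3,0,100],[0,0,0.012,0,0,0,100],[0,0,0.01,0,0,0,100],[0,0,0,0,0,0,100]]]'
python3 -c "
from h import *
P,R=target(CH,(-86,1,67),37,0);delta(P,R);print(manip.state()['joints'])"
```

```text
clock: 4.53
tcp_pos: [611.5, 168.1, 93.2]
eef_rot: [[0.815, 0.144, 0.561], [0.131, -0.989, 0.063], [0.564, 0.022, -0.826]]
contact_force: [-0.2, 0.9, -0.7]
opening: 85.0
finger_force: 0.0
shift mm (tool now) [-23.8  12.1  20.7] turn deg [ 1.8  2.7 -0.3] shift in final axes [-24.8  12.6  19.2]
[ 0.24324061  0.4178838   2.05707994 -0.80509379  0.10231855  2.44261742]
```

```bash
python3 -m jog '[[[-0.01,0,-0.02,0,0,0,100],[-0.01,0,-0.02,0,-2.5,0,100],[0,0,0,0,-2.5,0,100],[0,0,0,0,0,0,100],[0,0,0,0,0,0,100]]]'
python3 -c "
from h import *
P,R=target(CH,(-85,1,67),29,0);delta(P,R);print(manip.state()['joints'])"
```

```text
clock: 4.95
tcp_pos: [583.8, 161.2, 110.8]
eef_rot: [[0.844, 0.137, 0.518], [0.131, -0.99, 0.047], [0.52, 0.028, -0.854]]
contact_force: [0.3, 0.1, 0.3]
opening: 85.5
finger_force: 0.0
shift mm (tool now) [-7.3  8.4 52.2] turn deg [ 2.2 -2.3 -0.6] shift in final axes [-5.3 10.4 52.1]
[ 0.24744527  0.35445842  2.05443907 -0.40479514  0.2070299   2.04760206]
```

```bash
python3 -m jog '[[[0,0,0,2.2,-2.3,-0.6,100],[-0.005,0.01,0,0,0,0,100],[0,0,0.015,0,0,0,100],[0,0,0.01,0,0,0,100],[0,0,0,0,0,0,100]]]'
python3 -c "
from h import *
P,R=target(CH,(-85,1,67),29,0);delta(P,R);print(manip.state()['joints'])"
```

```text
clock: 5.37
tcp_pos: [592.3, 150.1, 82.8]
eef_rot: [[0.858, 0.151, 0.492], [0.14, -0.988, 0.058], [0.495, 0.019, -0.869]]
contact_force: [0.5, 0.8, -0.5]
opening: 85.3
finger_force: 0.0
shift mm (tool now) [ 2.3 -2.6 24.5] turn deg [ 1.4 -0.7 -0.2] shift in final axes [ 2.6 -2.  24.5]
[ 0.20402721  0.40829906  2.0521951  -0.25485729  0.17010052  1.8586983 ]
```

```bash
python3 -m jog '[[[0.002,-0.002,0,1.4,-0.7,0,100],[0,0,0.012,0,0,0,100],[0,0,0.012,0,0,0,100],[0,0,0,0,0,0,100],[0,0,0,0,0,0,100]]]'
python3 -c "
from h import *
P,R=target(CH,(-85,1,67),29,0);delta(P,R);print(manip.state()['joints'])"
```

```text
clock: 5.78
tcp_pos: [604.4, 154.2, 62.7]
eef_rot: [[0.863, 0.161, 0.478], [0.141, -0.987, 0.077], [0.485, 0.001, -0.875]]
contact_force: [-0.1, 0.8, -0.3]
opening: 85.2
finger_force: 0.0
shift mm (tool now) [1.3 0.1 0.8] turn deg [ 0.2  0.  -0.2] shift in final axes [1.3 0.1 0.8]
[ 0.19047552  0.45540791  2.03595664 -0.10120837  0.1452014   1.69574218]
```

```bash
cat > kin.py <<'E'
from h import *
D=[((147,-555.3,244.5),(0,0,-1),.3075,1.5075),((452.6,-297.7,384.9),(0,0,-1),.184,1.3307),((592.9,-20,378.5),(.586,.097,-.804),-.0146,1.742),((611.5,168.1,93.2),(.561,.063,-.826),.4179,2.0571),((604.4,154.2,62.7),(.478,.077,-.875),.4554,2.036),((583.8,161.2,110.8),(.518,.047,-.854),.3545,2.0544)]
def f(p):
    d,h,a,A,B=p;o=[]
    for P,z,q,w in D:
        W=np.array(P)-d*np.array(z);o+=[np.hypot(W[0],W[1])-a-A*np.sin(q)-B*np.sin(q+w),W[2]-h-A*np.cos(q)-B*np.cos(q+w)]
    return o
K=least_squares(f,[250,300,0,450,450]);k=K.x
def ik(P,R,report=True):
    W=P-k[0]*R[:,2];r=np.hypot(*W[:2])-k[2];z=W[2]-k[1];L=np.hypot(r,z);A,B=k[3:]
    w=np.arccos((A*A+B*B-L*L)/(-1)/(2*A*B)*-1*-1) if 0 else np.arccos((L*L-A*A-B*B)/(2*A*B))
    q=np.arctan2(r,z)-np.arctan2(B*np.sin(w),A+B*np.cos(w));b=np.arctan2(W[1],W[0])
    fdir=np.array([np.sin(q+w)*np.cos(b),np.sin(q+w)*np.sin(b),np.cos(q+w)])
    return np.round([b,q,w,np.arccos(fdir@R[:,2])],3)   # j1 j2 j3 |j5|
if __name__=="__main__":
    print(np.round(k,1),np.round(K.fun,1))
    for x in(-85,-110,-130,-150,-175):
        for t in (20,29):print(x,t,ik(*target(CH,(x,1,67),t)))
E
python3 kin.py; python3 -m jog '[[[0.001,0,0.001,0,0,0,0],[0,0,0,0,0,0,0],[0,0,0,0,0,0,0],[0,0,0,0,0,0,0],[0,0,0,0,0,0,0]]]'
```

```text
[258.3 201.   85.1 429.5 371. ] [ -0.6 -17.9   7.7  -0.9  -1.4  13.6   1.9   4.6   0.8  -2.7  -8.3   3.4]
-85 20 [0.263 0.49  1.915 0.39 ]
-85 29 [0.27  0.465 2.032 0.15 ]
-110 20 [0.268 0.449 1.989 0.358]
-110 29 [0.276 0.426 2.104 0.121]
-130 20 [0.272 0.417 2.046 0.333]
-130 29 [0.28  0.395 2.16  0.1  ]
-150 20 [0.276 0.384 2.103 0.31 ]
-150 29 [0.286 0.364 2.215 0.083]
-175 20 [0.283 0.343 2.172 0.282]
-175 29 [0.293 0.326 2.282 0.068]
clock: 6.2
tcp_pos: [605.9, 154.6, 64.3]
eef_rot: [[0.862, 0.161, 0.481], [0.141, -0.987, 0.078], [0.487, 0.0, -0.873]]
contact_force: [-0.6, 0.2, 2.4]
opening: 38.7
finger_force: 60.9
```

```bash
python3 -m jog '[[[-0.0105,0,-0.0058,0,0,0,0],[-0.0105,0,-0.0058,0,0,0,0],[-0.0105,0,-0.0058,0,0,0,0],[-0.0105,0,-0.0058,0,0,0,0],[0,0,0,0,0,0,0]]]'
python3 -c "
from h import *
P,R=target(CH,(-135,1,67),29,0);delta(P,R);print(manip.state()['joints'])"
```

```text
clock: 6.62
tcp_pos: [557.9, 146.9, 66.0]
eef_rot: [[0.866, 0.16, 0.474], [0.141, -0.987, 0.076], [0.48, 0.001, -0.877]]
contact_force: [-1.6, -0.1, -2.9]
opening: 39.0
finger_force: 62.2
shift mm (tool now) [-2.9  0.6  2.3] turn deg [ 0.2  0.3 -0.3] shift in final axes [-2.9  0.6  2.3]
[ 0.19512811  0.41174052  2.12823036 -0.17094678  0.10278177  1.77041581]
```

```bash
python3 -m jog '[[[0,0,0,0,-1.5,0,0],[-0.0097,0,-0.0052,0,-1.5,0,0],[-0.0098,0,-0.005,0,0,0,0],[-0.0099,0,-0.0048,0,0,0,0],[0,0,0,0,0,0,0]]]'
python3 -c "
from h import *
P,R=target(CH,(-175,1,67),26,0);delta(P,R);print(manip.state()['joints'])"
```

```text
clock: 7.03
tcp_pos: [522.8, 141.1, 65.5]
eef_rot: [[0.891, 0.16, 0.425], [0.145, -0.987, 0.068], [0.43, 0.001, -0.903]]
contact_force: [-0.9, -0.8, -2.4]
opening: 38.8
finger_force: 62.4
shift mm (tool now) [-6.8  0.8  0.1] turn deg [ 0.2  0.5 -0.3] shift in final axes [-6.8  0.7  0.1]
[ 0.19661454  0.37944471  2.15712673 -0.1031024   0.16112821  1.70414618]
```

```bash
python3 -m jog '[[[-0.0108,0,-0.0052,0,0,0,0],[-0.0108,0,-0.0052,0,0,0,0],[-0.009,0,-0.0044,0,0,0,0],[0,0,0,0,0,0,0],[0,0,0,0,0,0,0]]]'
python3 - <<'E'
from h import *
print(manip.state()['joints'])
a=get_image("scene")[150:230,235:345];b=get_image("side")[165:245,180:290];w=get_image("wrist")
cv2.imwrite("pics/p1.png",np.vstack([cv2.resize(np.hstack([a,b]),None,fx=3.6,fy=3.6,interpolation=cv2.INTER_CUBIC),cv2.resize(w,(792,594))[:310]])[:598])
E
```

```text
clock: 7.45
tcp_pos: [492.1, 136.3, 66.4]
eef_rot: [[0.889, 0.161, 0.429], [0.145, -0.987, 0.069], [0.434, 0.001, -0.901]]
contact_force: [-0.0, 0.5, -1.4]
opening: 38.9
finger_force: 62.4
[ 0.19993803  0.35391409  2.22388824 -0.15293388  0.11625733  1.75717328]
```

View pics/p1.png

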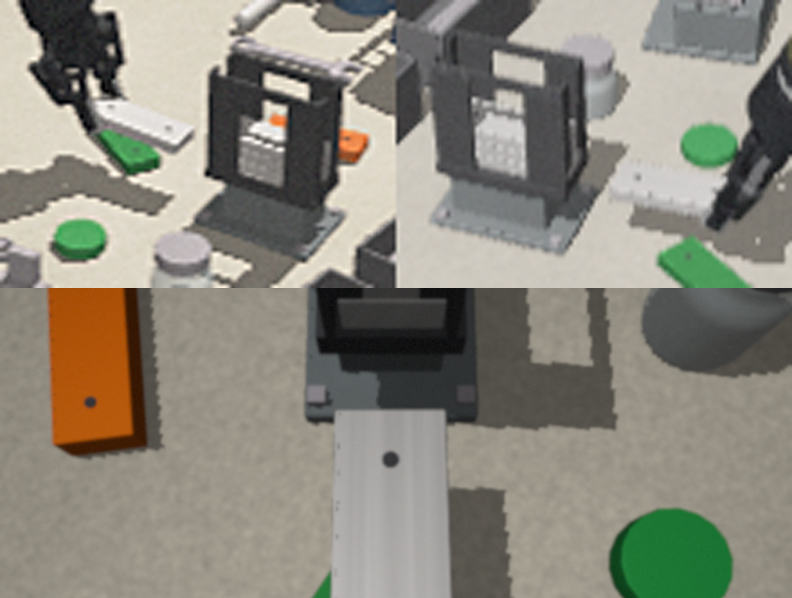

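The blank is out and held level, with its tip at (335..446,409) in the wrist part, and the three others dropped inside the chute. Lifting now.

```bash
python3 -m jog '[[[0.0145,0,-0.03,0,0,0,0],[0.0145,0,-0.03,0,0,0,0],[0.0145,0,-0.03,0,0,0,0],[0,0,0,0,0,0,0]]]'
cat >> h.py <<'E'
VI=np.array([680.8,-189.8,.266])
E
python3 - <<'E'
from h import *
P,R=target(VI,(-115,6,165),26,0);delta(P,R);print(P,manip.state()['joints'])
E
```

```text
clock: 7.93
tcp_pos: [499.3, 137.9, 174.2]
eef_rot: [[0.882, 0.16, 0.443], [0.143, -0.987, 0.072], [0.449, -0.0, -0.894]]
contact_force: [0.7, 0.4, 0.1]
opening: 38.5
finger_force: 62.5
shift mm (tool now) [  6.2 358.4  18.5] turn deg [ 2.7 -0.7 -5.4] shift in final axes [-27.4 357.9   1.9]
[ 570.38206048 -213.66537335  160.50602977] [ 0.20009068  0.14077997  2.07956023 -0.03980819  0.45617937  1.64153035]
```

```bash
python3 -m jog '[[[0,0,0,2.7,-0.7,-5.4,0],[-0.003,0.036,0,0,0,0,0],[-0.003,0.036,0,0,0,0,0],[-0.003,0.036,0,0,0,0,0],[-0.003,0.036,0,0,0,0,0]]]' >/dev/null
python3 -m jog '[[[-0.003,0.036,0,0,0,0,0],[-0.003,0.036,0,0,0,0,0],[-0.003,0.036,0,0,0,0,0],[-0.003,0.036,0,0,0,0,0],[0,0,0,0,0,0,0]]]' 
python3 - <<'E'
from h import *
P,R=target(VI,(-115,6,165),26,0);delta(P,R);print(P,manip.state()['joints'])
E
```

```text
clock: 8.77
tcp_pos: [542.3, -157.6, 156.9]
eef_rot: [[0.88, 0.223, 0.42], [0.204, -0.975, 0.089], [0.43, 0.008, -0.903]]
contact_force: [0.6, 0.1, -0.9]
opening: 38.7
finger_force: 62.4
shift mm (tool now) [14.8 60.9  3.5] turn deg [ 1.4  0.6 -1.9] shift in final axes [12.7 61.5  2.1]
[ 570.38206048 -213.66537335  160.50602977] [-0.54697449  0.25970931  1.95568146  0.50443393  0.65570346  0.43553764]
```

```bash
python3 -m jog '[[[0,0,0,1.4,0.6,-1.9,0],[0.0063,0.031,0.001,0,0,0,0],[0.0063,0.031,0.001,0,0,0,0],[0,0,0,0,0,0,0],[0,0,0,0,0,0,0]]]' 
python3 - <<'E'
from h import *
P,R=target(VI,(-115,6,165),26,0);delta(P,R);print(manip.state()['joints'])
c=get_calibration("wrist");im=get_image("wrist");np.save("w3cal.npy",c,allow_pickle=True)
cv2.imwrite("pics/w3.png",cv2.resize(im,(768,576),interpolation=cv2.INTER_CUBIC))
print(np.round(1.5*proj(c,tow(VI,[(0,-30,76),(0,22,76),(-60,-20,72),(0,-20,72),(10,78,60),(-75,78,60),(-30,66,105)]))).tolist())
E
```

```text
clock: 9.18
tcp_pos: [568.4, -207.8, 159.2]
eef_rot: [[0.868, 0.267, 0.419], [0.238, -0.964, 0.122], [0.436, -0.006, -0.9]]
contact_force: [-0.9, 0.4, -1.1]
opening: 38.8
finger_force: 62.4
shift mm (tool now) [ 0.9  6.1 -1. ] turn deg [-0.4  0.1  0.1] shift in final axes [ 0.9  6.1 -1. ]
[-0.62701042  0.32098137  1.84881214  0.52695994  0.75427763  0.3252954 ]
[[454.0, 175.0], [364.0, 175.0], [437.0, 278.0], [436.0, 178.0], [276.0, 170.0], [270.0, 306.0], [274.0, 208.0]]
```

View pics/w3.png

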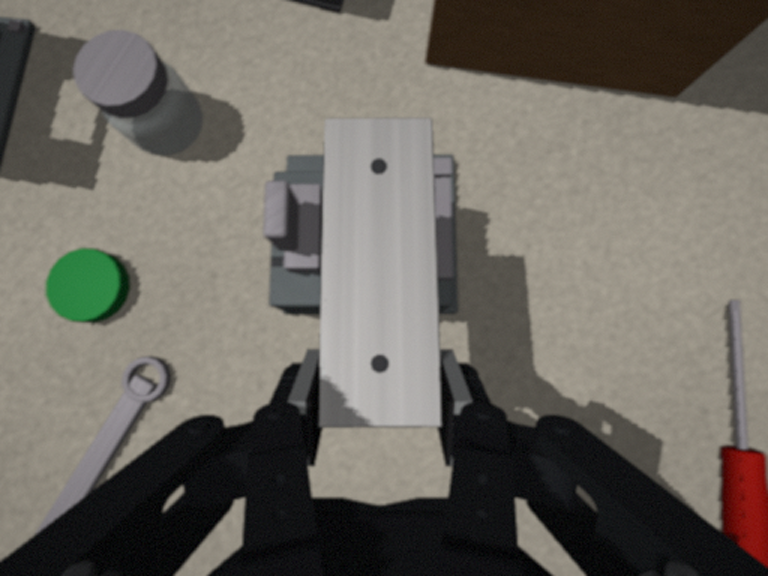

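The wrist view shows the blank's corners at (326,118), (432,118), (440,426) and (321,426). The bed corner is at (271,305), the stop face at row 176, the fence edge at column 437 and the lug at (276,209), all matching the fit. I'll solve the blank's pose with solvePnP.

```bash
python3 - <<'E'
from h import *
c=np.load("w3cal.npy",allow_pickle=True).item()
o=np.array([(55,20,14),(55,-20,14),(-55,-20,14),(-55,20,14)],float)
u=np.array([(326,118),(432,118),(440,426),(321,426)],float)/1.5
K=np.array([[c['fx'],0,c['cx']],[0,c['fy'],c['cy']],[0,0,1]])
ok,rv,tv=cv2.solvePnP(o,u,K,None);R=np.array(c['R']);Rb=R.T@cv2.Rodrigues(rv)[0];tb=R.T@(tv.ravel()-np.array(c['t']).ravel())
print("blank origin world",tb,"\nx axis",Rb[:,0],"z",Rb[:,2])
a=VI[2];M=np.array([[np.cos(a),np.sin(a)],[-np.sin(a),np.cos(a)]])
print("in vice",M@(tb[:2]-VI[:2]),tb[2],"pitch deg up",np.degrees(np.arcsin(Rb[2,0])),"yaw rel",np.degrees(np.arctan2(Rb[1,0],Rb[0,0])-a))
E
```

```text
blank origin world [ 609.79167618 -196.33235138  149.07584195] 
x axis [0.96259142 0.27088188 0.00638564] z [-0.00336958 -0.01159783  0.99992707]
in vice [-70.22815565  12.36364912] 149.0758419485422 pitch deg up 0.3658725999247767 yaw rel 0.4764017935128834
```

```bash
python3 -m jog '[[[0.0072,0.0094,0.0035,0,0,0.45,0],[-0.0087,0,0.018,0,0,0,0],[-0.0087,0,0.018,0,0,0,0],[-0.0087,0,0.018,0,0,0,0],[0,0,0,0,0,0,0]]]' 
python3 - <<'E'
from h import *
s=manip.state();a=VI[2];M=np.array([[np.cos(a),np.sin(a)],[-np.sin(a),np.cos(a)]])
g=lambda p:M@(p[:2]-VI[:2])
p0=np.array([568.4,-207.8,159.2]);d=g(s['tcp_pos'])-g(p0);print("blank est",[-70.2,12.4]+d,149.1+s['tcp_pos'][2]-159.2, Ro.from_matrix(np.array(s['eef_rot'])).as_euler('zyx',degrees=True))
print(s['joints'])
E
```

```text
clock: 9.65
tcp_pos: [573.7, -208.3, 95.1]
eef_rot: [[0.873, 0.264, 0.411], [0.231, -0.964, 0.129], [0.43, -0.018, -0.903]]
contact_force: [-1.4, -0.3, -2.4]
opening: 39.1
finger_force: 62.3
blank est [-65.18088252  10.50776553] 85.00479336414361 [ -16.84168587   24.25674637 -171.85438779]
[-0.6224086   0.42306592  1.89923626  0.61955281  0.63505106  0.21369621]
```

```bash
python3 - <<'E'
from h import *
s=manip.state();v=VI.copy();v[2]=.259
P,R=target(v,(0,0,0),26);a=VI[2];f=np.array([np.cos(a),np.sin(a),0]);l=np.array([-np.sin(a),np.cos(a),0])
delta(np.array(s['tcp_pos'])+3*f-7.5*l-np.array([0,0,15]),R)
E
```

```text
shift mm (tool now) [-3.7  7.8 14.7] turn deg [-1.1  0.5 -0. ] shift in final axes [-3.8  7.5 14.8]
```

```bash
python3 -m jog '[[[-0.0018,0.0039,0.007,-1.1,0.5,0,0],[-0.0018,0.0039,0.007,0,0,0,0],[0,0,0,0,0,0,0],[0,0,0,0,0,0,0]]]' 
cat >> h.py <<'E'
def est():
    s=manip.state();a=VI[2];M=np.array([[np.cos(a),np.sin(a)],[-np.sin(a),np.cos(a)]])
    d=M@(np.array(s['tcp_pos'])[:2]-[568.4,-207.8]);print("blank est",[-70.2,12.4]+d,149.1+s['tcp_pos'][2]-159.2,np.round(s['contact_force'],1))
    v=VI.copy();v[2]=.259;P,R=target(v,(0,0,0),26);delta(np.array(s['tcp_pos']),R)
E
python3 -c "
from h import *
est()"
```

```text
clock: 9.98
tcp_pos: [582.1, -218.0, 85.5]
eef_rot: [[0.866, 0.255, 0.43], [0.231, -0.967, 0.108], [0.444, 0.006, -0.896]]
contact_force: [-0.4, -0.4, -2.5]
opening: 39.0
finger_force: 62.4
blank est [-59.6857479  -1.0589271] 75.39933055383142 [-0.4 -0.4 -2.5]
shift mm (tool now) [0. 0. 0.] turn deg [ 0.3 -0.3  0.1] shift in final axes [0. 0. 0.]
```

```bash
python3 -m jog '[[[-0.0017,-0.004,-0.001,0,0,0,0],[-0.0026,0,0.0054,0,0,0,0],[-0.0022,0,0.0045,0,0,0,0],[0,0,0,0,0,0,0],[0,0,0,0,0,0,0]]]' 
python3 -c "
from h import *
est()"
```

```text
clock: 10.4
tcp_pos: [578.8, -214.8, 73.9]
eef_rot: [[0.866, 0.254, 0.43], [0.23, -0.967, 0.108], [0.443, 0.005, -0.896]]
contact_force: [0.0, -0.3, -1.0]
opening: 38.6
finger_force: 62.4
blank est [-61.96162133   2.91981355] 63.83565859654078 [ 0.  -0.3 -1. ]
shift mm (tool now) [0. 0. 0.] turn deg [ 0.3 -0.3  0. ] shift in final axes [0. 0. 0.]
```

```bash
for i in 1 2; do python3 -m jog '[[[-0.0006,0,0.0013,0,0,0,0],[0,0,0,0,0,0,0],[0,0,0,0,0,0,0]]]' |grep -E "tcp|contact"; done; python3 -m jog '[[[-0.0004,0,0.0009,0,0,0,0],[0,0,0,0,0,0,0],[0,0,0,0,0,0,0]]]' |grep -E "tcp|contact"
```

```text
tcp_pos: [579.3, -215.1, 72.9]
contact_force: [-0.9, 0.1, -2.3]
tcp_pos: [579.2, -215.0, 71.4]
contact_force: [0.4, 0.4, -0.9]
tcp_pos: [579.2, -215.0, 70.5]
contact_force: [0.6, -0.2, -1.9]
```

```bash
python3 -m jog '[[[-0.0004,0,0.0009,0,0,0,0],[0,0,0,0,0,0,0],[0,0,0,0,0,0,0]]]' |grep -E "tcp|contact";python3 -m jog '[[[-0.0004,0,0.0009,0,0,0,0],[0,0,0,0,0,0,0],[0,0,0,0,0,0,0]]]' |grep -E "tcp|contact"
```

```text
tcp_pos: [579.3, -215.0, 69.5]
contact_force: [0.4, 0.1, -2.7]
tcp_pos: [579.5, -215.0, 68.7]
contact_force: [-0.2, -0.7, 0.3]
```

```bash
python3 -m jog '[[[-0.0004,0,0.0009,0,0,0,0],[0,0,0,0,0,0,0],[0,0,0,0,0,0,0]]]' |grep -E "tcp|contact";python3 -m jog '[[[-0.0004,0,0.0009,0,0,0,0],[0,0,0,0,0,0,0],[0,0,0,0,0,0,0]]]' |grep -E "tcp|contact"
```

```text
tcp_pos: [579.5, -215.1, 67.9]
contact_force: [-2.2, 0.6, 3.6]
tcp_pos: [579.5, -215.1, 67.0]
contact_force: [-3.2, -0.3, 5.7]
```

```bash
python3 -m jog '[[[0.0022,0,0.001,0,0,0,0],[0,0,0,0,0,0,0]]]' |grep -E "tcp|contact";python3 -m jog '[[[0.0018,0,0.0009,0,0,0,0],[0,0,0,0,0,0,0],[0,0,0,0,0,0,0]]]' |grep -E "tcp|contact"; python3 -m jog '[[[0.0013,0,0.0007,0,0,0,0],[0,0,0,0,0,0,0],[0,0,0,0,0,0,0]]]' |grep -E "tcp|contact"
```

```text
tcp_pos: [582.2, -214.6, 67.2]
contact_force: [-2.9, -1.0, 5.5]
tcp_pos: [584.2, -214.2, 67.2]
contact_force: [-2.9, -0.7, 4.6]
tcp_pos: [585.5, -213.9, 67.0]
contact_force: [-2.8, -1.2, 4.7]
```

```bash
python3 -m jog '[[[0.0013,0,0.0007,0,0,0,0],[0,0,0,0,0,0,0],[0,0,0,0,0,0,0]]]' |grep -E "tcp|contact";python3 -c "
from h import *
est()"
```

```text
tcp_pos: [586.4, -213.6, 66.8]
contact_force: [-5.3, -1.3, 6.0]
blank est [-54.32481027   2.09665969] 56.710443249518676 [-5.3 -1.3  6. ]
shift mm (tool now) [0. 0. 0.] turn deg [ 0.4 -0.3  0.1] shift in final axes [0. 0. 0.]
```

Contact with the stop is just starting, so I'll push slightly further.

```bash
python3 -m jog '[[[0.0009,0,0.0004,0,0,0,0],[0,0,0,0,0,0,0],[0,0,0,0,0,0,0]]]' |grep -E "tcp|contact";python3 -m jog '[[[0.0009,0,0.0004,0,0,0,0],[0,0,0,0,0,0,0],[0,0,0,0,0,0,0]]]' |grep -E "tcp|contact"
```

```text
tcp_pos: [586.4, -213.3, 66.3]
contact_force: [-7.2, -2.9, 3.7]
tcp_pos: [586.4, -213.3, 65.9]
contact_force: [-11.4, -5.4, 5.9]
```

```bash
python3 -m jog '[[[0,0,0,0,0,0,100],[0,0,0,0,0,0,100],[0,0,0,0,0,0,100],[0,0,0,0,0,0,100],[0,0,0,0,0,0,100]]]' |grep -E "tcp|contact|opening"
python3 -m jog '[[[0,0,-0.02,0,0,0,100],[0,0,-0.03,0,0,0,100],[0,0,-0.03,0,0,0,100],[0,0,-0.03,0,0,0,100],[0,0,0,0,0,0,100]]]'
python3 - <<'E'
from h import *
c=get_calibration("wrist");im=get_image("wrist");np.save("w4cal.npy",c,allow_pickle=True)
cv2.imwrite("pics/w4.png",cv2.resize(im,(768,576),interpolation=cv2.INTER_CUBIC))
print(np.round(1.5*proj(c,tow(VI,[(0,20,74),(0,-20,74),(-110,-20,74),(-110,20,74),(-30,65,105)]))).tolist())
P,R=target(VI,(-30,65,101),26,80);delta(P,R);print(manip.state()['joints'])
E
```

```text
tcp_pos: [588.7, -212.4, 66.5]
contact_force: [1.0, -0.4, 0.2]
opening: 85.8
clock: 14.4
tcp_pos: [542.0, -226.2, 170.3]
eef_rot: [[0.863, 0.254, 0.436], [0.232, -0.967, 0.103], [0.448, 0.013, -0.894]]
contact_force: [0.6, -0.8, 0.0]
opening: 85.5
finger_force: 0.0
[[346.0, 141.0], [410.0, 140.0], [414.0, 316.0], [345.0, 316.0], [258.0, 164.0]]
shift mm (tool now) [ 71.8 -64.   35.1] turn deg [ 0.8 -0.6 -0.2] shift in final axes [ 72.4 -63.3  35.3]
[-0.68741321  0.28602221  1.88177     0.54476267  0.75747778  0.2638942 ]
```

View pics/w4.png

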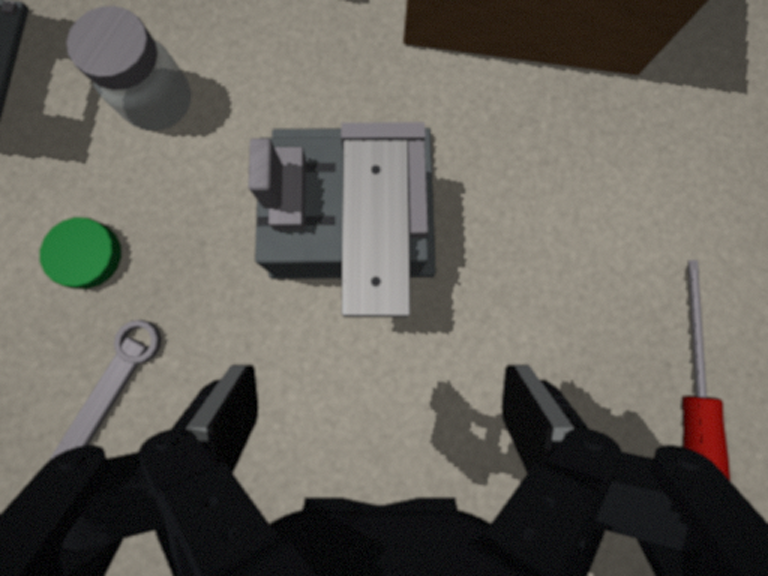

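The blank lies flat against the stop (row 140) and parallel to the fence (column 410). The lug top centre is at (261,165), so the jaw is at about 3 mm. I'll pinch the lug from above.

```bash
python3 -m jog '[[[0,0,0,0.8,-0.6,0,60],[0.024,-0.0205,0,0,0,0,60],[0.024,-0.0205,0,0,0,0,60],[0.024,-0.0205,0,0,0,0,60],[0,0,0,0,0,0,60]]]' >/dev/null
python3 -m jog '[[[0,0,0.012,0,0,0,60],[0,0,0.012,0,0,0,60],[0,0,0.011,0,0,0,60],[0,0,0,0,0,0,60],[0,0,0,0,0,0,60]]]'
python3 - <<'E'
from h import *
P,R=target(VI,(-30,63,101),26,0);delta(P,R);print(manip.state()['joints'])
E
```

```text
clock: 15.28
tcp_pos: [601.6, -144.0, 163.1]
eef_rot: [[0.872, 0.26, 0.414], [0.231, -0.965, 0.12], [0.431, -0.009, -0.902]]
contact_force: [-0.4, -0.5, 0.6]
opening: 51.1
finger_force: 0.0
shift mm (tool now) [ 4.3  2.6 75.8] turn deg [-0.4  0.4 -0.4] shift in final axes [ 3.7  2.1 75.9]
[-0.47704386  0.31735361  1.83854105  0.47405026  0.7088304   0.51223665]
```

```bash
python3 -m jog '[[[0.004,0.0025,0,-0.4,0.4,-0.4,60],[0,0,0.025,0,0,0,60],[0,0,0.025,0,0,0,60],[0,0,0.015,0,0,0,60],[0,0,0,0,0,0,60]]]' |grep contact
python3 -m jog '[[[0,0,0,0,0,0,60]]]'
python3 - <<'E'
from h import *
P,R=target(VI,(-30,63,101),26,0);delta(P,R)
E
```

```text
contact_force: [0.5, 0.1, -0.5]
clock: 15.78
tcp_pos: [634.1, -138.5, 108.4]
eef_rot: [[0.866, 0.263, 0.425], [0.238, -0.965, 0.114], [0.44, 0.002, -0.898]]
contact_force: [0.8, 1.4, 0.9]
opening: 51.6
finger_force: 0.0
shift mm (tool now) [-1.8 -1.2 12.4] turn deg [ 0.1 -0.1  0.1] shift in final axes [-1.8 -1.2 12.4]
```

```bash
python3 -m jog '[[[-0.0018,-0.0012,0.012,0,0,0,60],[0,0,0,0,0,0,60],[0,0,0,0,0,0,60]]]' |grep -E "tcp|contact"
python3 -m jog '[[[0,0,0,0,0,0,0],[0,0,0,0,0,0,0],[0,0,0,0,0,0,0],[0,0,0,0,0,0,0],[0,0,0,0,0,0,0]]]'
python3 -c "
from h import *
P,R=target(VI,(-30,63,101),26,0);delta(P,R)"
```

```text
tcp_pos: [637.2, -136.3, 97.3]
contact_force: [0.4, -0.8, 0.3]
clock: 16.45
tcp_pos: [637.4, -136.2, 97.9]
eef_rot: [[0.865, 0.264, 0.426], [0.238, -0.965, 0.113], [0.441, 0.003, -0.897]]
contact_force: [-2.9, -0.4, 4.5]
opening: 10.3
finger_force: 58.9
shift mm (tool now) [-0.7  0.1  1.2] turn deg [ 0.1 -0.2  0.1] shift in final axes [-0.7  0.1  1.2]
```

```bash
python3 -m jog '[[[0,0.0055,0,0,0,0,0],[0,0.0055,0,0,0,0,0],[0,0.0055,0,0,0,0,0],[0,0.004,0,0,0,0,0],[0,0,0,0,0,0,0]]]' |grep -E "tcp|contact"
python3 -m jog '[[[0,0.002,0,0,0,0,0],[0,0,0,0,0,0,0],[0,0,0,0,0,0,0]]]' |grep -E "tcp|contact"
python3 -c "
from h import *
P,R=target(VI,(-30,38,101),26,0);delta(P,R)"
```

```text
tcp_pos: [643.1, -156.4, 97.9]
contact_force: [-3.1, -0.6, 4.5]
tcp_pos: [643.5, -157.9, 97.9]
contact_force: [-1.9, 1.0, 4.2]
shift mm (tool now) [-0.8  2.6  1.2] turn deg [ 0.1 -0.2  0.1] shift in final axes [-0.8  2.6  1.2]
```

```bash
for i in 1; do python3 -m jog '[[[0,0.0015,0,0,0,0,0],[0,0,0,0,0,0,0],[0,0,0,0,0,0,0]]]' |grep -E "tcp|contact"; done
python3 -m jog '[[[0,0.001,0,0,0,0,0],[0,0,0,0,0,0,0],[0,0,0,0,0,0,0]]]' |grep -E "tcp|contact"
python3 -m jog '[[[0,0.001,0,0,0,0,0],[0,0,0,0,0,0,0],[0,0,0,0,0,0,0]]]' |grep -E "tcp|contact"
```

```text
tcp_pos: [643.8, -158.9, 97.8]
contact_force: [-2.9, 1.7, 5.8]
tcp_pos: [643.9, -159.5, 97.9]
contact_force: [-2.3, 3.0, 6.0]
tcp_pos: [644.0, -159.7, 97.9]
contact_force: [-2.7, 5.0, 6.9]
```

```bash
python3 -m jog '[[[0,0.0015,0,0,0,0,0],[0,0,0,0,0,0,0],[0,0,0,0,0,0,0]]]' |grep -E "tcp|contact"
python3 -m jog '[[[0,0.0015,0,0,0,0,0],[0,0,0,0,0,0,0],[0,0,0,0,0,0,0]]]' |grep -E "tcp|contact"
python3 -m jog '[[[0,0.0015,0,0,0,0,0],[0,0,0,0,0,0,0],[0,0,0,0,0,0,0]]]' |grep -E "tcp|contact"
python3 -c "
from h import *
P,R=target(VI,(-30,38,101),26,0);delta(P,R)"
```

```text
tcp_pos: [643.9, -159.8, 97.9]
contact_force: [-2.6, 9.0, 8.4]
tcp_pos: [643.9, -159.8, 97.8]
contact_force: [-2.0, 11.8, 9.3]
tcp_pos: [644.0, -159.9, 97.9]
contact_force: [-2.5, 16.0, 10.9]
shift mm (tool now) [-0.7  0.6  1.2] turn deg [-0.4 -0.1  0.1] shift in final axes [-0.7  0.5  1.2]
```

Firmly seated with about 16 N. I'll relax the load, release and retreat.

```bash
python3 -m jog '[[[0,-0.003,0,0,0,0,0],[0,0,0,0,0,0,0],[0,0,0,0,0,0,40],[0,0,0,0,0,0,40],[0,0,0,0,0,0,40]]]' |grep -E "tcp|contact|opening"
python3 -m jog '[[[0,0,-0.02,0,0,0,40],[0,0,-0.03,0,0,0,40],[0,0,-0.03,0,0,0,40],[0,0,-0.03,0,0,0,40],[0,0,0,0,0,0,40]]]'
python3 - <<'E'
from h import *
c=get_calibration("wrist");im=get_image("wrist")
print(np.round(1.5*proj(c,tow(VI,[(0,20,74),(0,-20,74),(-110,-20,74),(-110,20,74),(-30,38,105)]))).tolist())
a=get_image("scene")[150:270,200:345];b=get_image("side")[140:245,180:300]
z=lambda i:cv2.resize(i,(300,260),interpolation=cv2.INTER_CUBIC)
w=cv2.resize(im,(768,576),interpolation=cv2.INTER_CUBIC)[:520,60:560]
cv2.imwrite("pics/f1.png",np.hstack([np.vstack([z(a),z(b)]),w]))
E
```

```text
tcp_pos: [644.9, -163.1, 97.2]
contact_force: [1.0, 0.1, 0.0]
opening: 34.2
clock: 19.45
tcp_pos: [599.0, -177.6, 201.5]
eef_rot: [[0.863, 0.262, 0.433], [0.238, -0.965, 0.108], [0.446, 0.01, -0.895]]
contact_force: [0.7, -0.9, -0.0]
opening: 34.2
finger_force: 0.0
[[397.0, 257.0], [457.0, 257.0], [462.0, 427.0], [399.0, 427.0], [370.0, 295.0]]
```

View pics/f1.png

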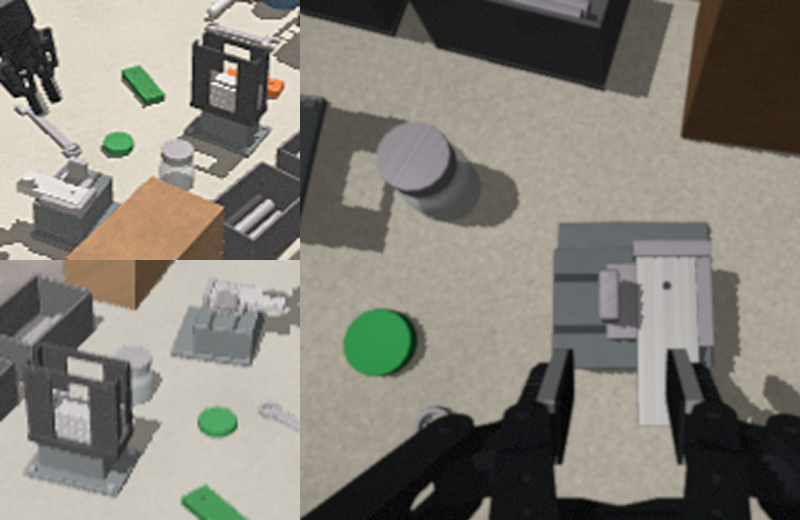

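The blank sits at columns 397–458 and rows 257–425, matching its predicted home. The lug is at (369,295), so the jaw is at about 28 mm against the blank, and the other three blanks are inside the chute. Handing in.

```bash
python3 -m jog '[[[0,0,-0.02,0,0,0,40],[0,0,0,0,0,0,40],[0,0,0,0,0,0,40],[0,0,0,0,0,0,40]]]' |grep -E "contact"; python3 -c "
from cell import manip
print(manip.hand_in())"
```

```text
contact_force: [-0.0, -0.1, 0.8]
the job is handed in; nothing more can be done
None
```

I handed the job in at about 20 s of the 56 s: the bottom blank is flat in the vice against the stop and fence with the jaw closed on it, and the other three blanks are still in the chute, all judged from the last camera images because the hand-in gave no verdict.

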